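# Pack the fragile reference flow tube into its transit case

## Robot

A 6-joint arm with a two-finger parallel gripper is mounted at the origin on the work surface; the furniture and walls round the work are solid. World frame = base frame: x ahead of the robot, y to its left, z up, the work surface at z = 0. Lengths are in m, angles in degrees, forces in N, time in s.
With the tool pointing down it reaches from about 0.35 to 0.875 m from the base axis. Payload 4.2 kg.
Tool frame: the origin (TCP) lies midway between the tips of the shut fingers; the grasp point (between the pads) lies 19 mm behind it; z points along the fingers, y is the line along which they close (so a half turn about z gives the same grasp; the last joint's range is limited). The gripper opens to 87 mm and grips with 3 to 60 N. Pads are 19 mm wide; open, the fingers measure 117 mm over their backs; the gripper's body (75 mm by 190 mm) begins 51 mm behind the grasp point.
Start: joints at [-60.699, 22.042, 0.453, 0, -68.411, -14.817], TCP at [0.156, -0.605, 0.223] pointing down, gripper open.
Joint ranges: [-179.83, 179.83], [-69.29, 118.12], [-61.27, 80.66], [-181.25, 117.63], [-171.15, -9.14], [-177.46, 177.46]. Speed limits (degrees/s): [159.86, 159.86, 180, 180, 180, 180].

## Interface

Orientations are given as [roll, pitch, yaw] about the fixed x, y, z axes, in that order (R = Rz(yaw) Ry(pitch) Rx(roll)).
In Python, from workcell import env gives the robot as it stands. The module is installed in compiled form; this text tells all that it offers. Calls block until the motion is done:
- env.goto(position, orientation): joint-space move of the TCP to a pose.
- env.move_straight(position, rotation=None, rate=0.15, force_limit=None): straight line of the TCP; rotation=None keeps the orientation; rate is the mean speed in m/s. With force_limit (N) it stops when the force on the tool has changed by that much, and returns True; else False.
- env.set_joints(angles): joint-space move.
- env.gripper_to(opening, grasp_force=None): opening from 0.0 (shut) to 1.0 (fully open); grasp_force is the grip in N (None keeps the last); returns when the fingers have stopped.
- env.dwell(seconds).
- env.inverse_kinematics(position, orientation): joint angles nearest the present ones, or None.
- env.read_state(): the state.
- env.grab_frame(name): name is "side" or "top" or "wrist"; returns a dict with "image" (400x640x3 uint8, blue, green, red), "fx", "fy", "cx", "cy" (pixels), "position" and "orientation" of the camera in the world. Camera axes: x right, y up, looking along -z (the intrinsics and any distortion apply to the point x, -y, -z); pixel columns grow to the right and rows downward; lengths in m; the calibration is good to about 2 mm. A picture is of the moment at which its call begins. There is no depth.
A pose or a line that the arm cannot do raises env.Unreachable and nothing moves.
- env.close_job(): hands the job in; it is judged then, once.
Trained networks look in a picture, given as the dict that the camera call returned (one of the last four; its "shot" number tells which), for a name from the list of things; names that differ only in an ending like _2 or _b are one class to them, and where a whole thing is asked for, a point or a joint stands for the part that bears it (a point fixed in the world has none). Each returns a list of dicts, best first, with "score" (0 to 1); they miss things now and then, are a little off and sometimes report something else, mostly with a low value. They report only what shows in the picture. A call takes as long as a camera call.
- env.search_frame(picture, thing): "xyz" ([x, y, z] in m, in world coordinates, good to about 4 mm: the middle of the surface that is visible of it).
- env.trace(picture, thing): "mask" (400x640 bool, what is visible of it).
The state is a dict: "clock": time; "joint_positions": joint angles; "qvel": joint speeds; "joint_torque": joint torques, N m; "position": TCP position; "tool_rot": TCP orientation; "force": force on the tool from outside, world axes, zero at the start; "wrist_torque": the same for the moment, N m; "opening": opening from 0.0 (shut) to 1.0 (fully open); "finger_force": force on a finger pad.
Only numpy, scipy, OpenCV 4.12 (cv2) and the standard library are available. Lean on these libraries where they do the work, as an engineer would, in place of code of your own. Each camera call takes 0.05 s, during which the arm holds its last target. There are 200 camera calls.

## Task

Pack the fragile reference flow tube away: lift it out of the test cradle by its brass stem, lay it down on the green mat and let go, then take it again round its clear block and lay it in the open transit case with the stem in the slot between the two foam blocks. Then close the lid fully and swing the steel hasp right over, flat onto the staple on the front rail. Handle the tube gently throughout: grip it lightly, with no more than 40 N, set it down without a bump, and leave the small things standing about where they are.

Things in the scene. Friction and masses are not known exactly. Their poses are not given: they have to be found in the camera images.
- flow_tube: Fragile flow tube, 0.2 kg, lying: a clear square block 64 (x) x 40 x 40 mm with aluminium ends, a red float inside, and a round brass stem, 16 mm thick, 50 long, out of its +x end. Origin: centre of the block's underside, z up; block x -32 to 32 mm, stem x 32 to 82 mm at y=0, z=20 mm; balance point x = 24 mm. It cracks if a finger presses with over 40 N or if pressed on a thing with over 50 N.
- stem (a point): Middle of the brass stem: 57, 0, 20 mm in the flow tube's frame; here it is gripped across the stem (16 mm wide).
- cradle: Fixed test cradle, blue base 78 x 84 x 12 mm, aluminium cheeks and rear wall up to z = 52 mm that enclose the tube's block with 3 mm play; open upward and to +x, where the stem sticks out (base and cheeks end at x = 30 mm). Origin on the bench under the tube's origin; tube 12 mm above it, x axes alike. Only the stem can be gripped here; lift straight up 45 mm or more to clear it.
- mat: Fixed flat green mat 170 (x) x 100 (y) x 6 mm, for putting the tube down. Origin: centre of its underside; the top is at z = 6 mm.
- case: Fixed black transit case, 174 (x) x 136 (y) mm, walls 62 mm high; x points from front rail to hinge side. Inside: x -60 to 64, y -60 to 60 mm, foam floor at z = 6. Two foam blocks, z up to 40 mm, fill x 15 to 64 mm but for the stem's slot, 24 mm wide, along y = 0. The well x -60 to 15 mm takes the clear block, with 40 mm either side of it for fingers. Origin on the bench.
- nest (a point): Where the flow tube's origin belongs in the case: on the foam floor (-23, 0, 6 mm in the case's frame), tube's x axis along the case's x axis (stem towards the hinge). Axes as the case's.
- staple (a point): Top of the steel staple (12 mm wide, 4 mm thick), 13 mm above the front rail; the rail spans x -102 to -60 mm of the case, its top at z = 70 mm, flush with the shut lid. (-85, 0, 83 mm in the case's frame.)
- case_lid (a joint): Lid angle, rad: 0 shut, up to 1.9 open (1.57 = upright). The lid is a plate 132 mm from hinge to free edge, 136 mm wide, 8 mm thick; a stiff hinge holds it at any angle (about 2 N at the free edge moves it).
- case_lid_hinge (a point): Middle of the lid's hinge line (72, 0, 66 mm in the case's frame; the line runs along the case's y). Axes turn with the lid: -x towards the free edge, z out of its outer face.
- case_lid_edge (a point): Middle of the lid's free edge, 132 mm from the hinge.
- case_hasp (a joint): Hasp angle against the lid, rad: 0 lying flat over the staple, in line with the lid; grows as it is folded up and back over the lid's outer face, up to 2.6. It stays where it is left (about 0.5 N at the tip moves it).
- case_hasp_hinge (a point): Hasp's hinge, on the lid's outer face 110 mm from the lid's hinge and 7.5 mm above the middle plane of the lid, at the middle of its width; the hinge line is parallel to the lid's.
- case_hasp_tip (a point): Tip of the hasp: a steel strap 28 mm wide, 4 mm thick, 61 mm from hinge to tip, with a slot for the staple 36 to 54 mm from the hinge.
- oring_pot: Bystander: white pot with a blue lid, 48 mm across, 50 high, origin centre of its underside.
- ptfe_tape: Bystander: white tape roll, 50 mm across, 14 high, lying flat.
- hexkey_set: Bystander: red and black hex key set, 26 x 98 x 20 mm.
- adaptor_1: Bystander: small brass adaptor, 24 x 25 x 36 mm, standing.

How it is judged:
By the outcome, as a careful person would: the job done as asked, in the order asked, and still so for the second after the job is handed in, with the robot touching nothing.
It also fails if it takes over 67 s, if anything falls off the work surface, if the arm or the gripper's body presses on something with over 40 N, if the wrist force passes 120 N, or if a joint passes its speed limit or range.

## Working session

There is one attempt and no reset: what is moved stays moved. The work goes in short steps, each a Python script; the robot and the scene stay as the last script left them, time stands still between calls to the robot, and variables do not carry over. Pictures are saved under pics/ and viewed, at most 10 in all, crops included, and the job is handed in when it is done.

```bash
mkdir -p pics; ls
python3 - <<'E'
from workcell import env
import cv2,numpy as np
np.set_printoptions(precision=4,suppress=True)
s=env.read_state();print(s['clock'],s['position'],s['tool_rot'],s['opening'])
ims=[]
for c in ['top','side']:
    f=env.grab_frame(c);ims.append(f['image']);print(c,f['position'],f['orientation'],f['fx'],f['fy'],f['cx'],f['cy'],[k for k in f])
    for n in ['flow_tube','stem','cradle','mat','case','staple','case_lid','case_lid_edge','case_lid_hinge','case_hasp','case_hasp_hinge','case_hasp_tip','nest','oring_pot','ptfe_tape','hexkey_set','adaptor_1']:
        try:
            r=env.search_frame(f,n);print(n,[(np.round(q['xyz'],3).tolist(),round(q['score'],2)) for q in r[:2]])
        except Exception as e: print(n,e)
    cv2.imwrite(f'pics/{c}0.png',f['image'])
print(env.read_state()['clock'])
E
```

```text
pics
0.0 [ 0.1562 -0.6045  0.2214] [ 179.8741   -0.0045 -165.5246] 0.9990955969638133
top [ 0.3628 -0.1752  0.9085] [ 10.5471   1.6146 -91.0023] 370.41351524764997 370.41351524764997 317.8432576537892 198.24195784750893 ['image', 'fx', 'fy', 'cx', 'cy', 'position', 'orientation', 'shot']
flow_tube [([0.376, -0.338, 0.05], 0.82)]
stem [([0.376, -0.337, 0.054], 0.64)]
cradle [([0.399, -0.325, 0.047], 0.69)]
mat [([0.532, 0.108, 0.152], 0.69), ([0.502, -0.193, 0.006], 0.64)]
case [([0.526, 0.062, 0.065], 0.8), ([0.376, -0.339, 0.051], 0.26)]
staple []
case_lid []
case_lid_edge [([0.534, 0.108, 0.152], 0.93)]
case_lid_hinge [([0.534, 0.11, 0.15], 0.97)]
case_hasp [([0.536, 0.158, 0.146], 0.47)]
case_hasp_hinge [([0.542, 0.159, 0.14], 0.63)]
case_hasp_tip []
nest [([0.519, 0.063, 0.072], 0.73)]
oring_pot [([0.651, 0.074, 0.051], 0.81)]
ptfe_tape [([0.33, -0.17, 0.015], 0.7)]
hexkey_set [([0.524, 0.067, 0.067], 0.74), ([0.351, 0.098, 0.021], 0.64)]
adaptor_1 []
side [-0.035  -0.9673  0.7553] [ 54.6396  -0.171  -32.2605] 492.54899728689156 492.54899728689156 320.8412876018333 197.71333180884233 ['image', 'fx', 'fy', 'cx', 'cy', 'position', 'orientation', 'shot']
flow_tube [([0.401, -0.368, 0.051], 0.38)]
stem [([0.403, -0.364, 0.051], 0.44)]
cradle [([0.403, -0.38, 0.03], 0.76)]
mat [([0.53, -0.209, 0.01], 0.77)]
case [([0.403, -0.377, 0.03], 0.54), ([0.563, -0.084, 0.019], 0.44)]
staple [([0.559, -0.084, 0.023], 0.59)]
case_lid []
case_lid_edge []
case_lid_hinge []
case_hasp []
case_hasp_hinge []
case_hasp_tip [([0.401, -0.377, 0.03], 0.28)]
nest []
oring_pot []
ptfe_tape []
hexkey_set [([0.343, 0.084, 0.016], 0.53)]
adaptor_1 [([0.504, -0.454, 0.022], 0.68)]
1.8
```

View pics/top0.png

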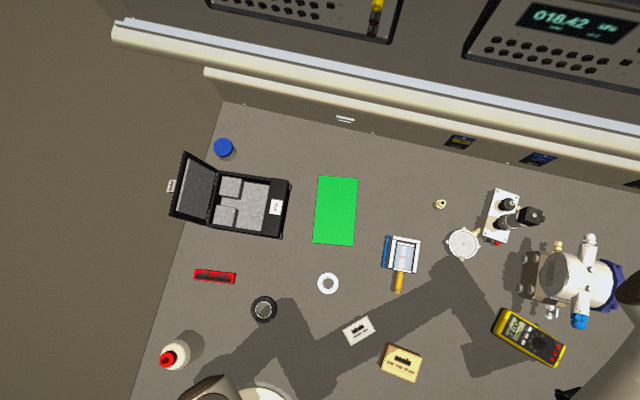

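View pics/side0.png

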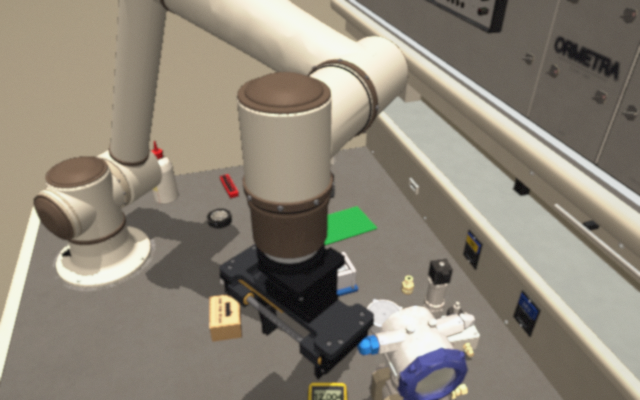

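The top view shows the cradle with the tube at (400,255), stem pointing down-image to (399,285). The mat is at (336,211) and the case at (250,207), with its lid upright on the left at (195,190) and its front rail on the right at (275,207). The arm blocks much of the side view. I'll enlarge the top view next.

```bash
cat > h.py <<'E'
from workcell import env
import cv2,numpy as np
from scipy.spatial.transform import Rotation as R
np.set_printoptions(precision=4,suppress=True)
def rot(o): return R.from_euler('xyz',o,degrees=True).as_matrix()
def ray(f,u,v):
    d=np.array([(u-f['cx'])/f['fx'],-(v-f['cy'])/f['fy'],-1.])
    return rot(f['orientation'])@d
def onz(f,u,v,z):
    d=ray(f,u,v);p=np.array(f['position']);return p+d*(z-p[2])/d[2]
def proj(f,P):
    q=(np.atleast_2d(P)-np.array(f['position']))@rot(f['orientation'])
    return np.c_[f['cx']+f['fx']*q[:,0]/-q[:,2],f['cy']+f['fy']*-q[:,1]/-q[:,2]]
def pose(xy,yaw,z=0):
    return lambda P: np.atleast_2d(P)@rot([0,0,yaw]).T+np.array([*xy,z])
E
python3 - <<'E'
from h import *
f=env.grab_frame('top')
import pickle;pickle.dump(f,open('top.pkl','wb'))
im=f['image'][130:310,160:450];cv2.imwrite('pics/topc.png',cv2.resize(im,None,fx=2.75,fy=2.75,interpolation=cv2.INTER_CUBIC))
for n in ['mat','cradle','case','flow_tube']:
    for r in env.trace(f,n)[:3]:
        m=r['mask'].astype(np.uint8);c,_=cv2.findContours(m,0,2);c=max(c,key=cv2.contourArea)
        print(n,round(r['score'],2),m.sum(),cv2.minAreaRect(c),cv2.approxPolyDP(c,3,True)[:,0].tolist())
w=env.grab_frame('wrist');print(w['position'],w['orientation'],w['fx'],w['cx'],w['cy']);s=env.read_state()
Rt=rot(s['tool_rot']);print(Rt.T@(np.array(w['position'])-s['position']));print(Rt.T@rot(w['orientation']))
E
```

```text
mat 0.9 2672 ((334.6112365722656, 210.49874877929688), (40.35200881958008, 68.17562866210938), 5.079607963562012) [[319, 177], [313, 240], [349, 246], [357, 181]]
cradle 0.97 661 ((399.7799987792969, 254.04000854492188), (37.193817138671875, 34.08255386352539), 8.13010311126709) [[387, 236], [381, 266], [391, 266], [398, 241], [410, 243], [414, 247], [411, 272], [415, 273], [418, 241]]
case 0.87 6838 ((228.59432983398438, 198.6697998046875), (123.76185607910156, 66.34513854980469), 15.945395469665527) [[183, 153], [178, 177], [169, 182], [167, 189], [173, 193], [170, 215], [218, 229], [282, 237], [290, 190], [287, 181], [217, 170]]
case 0.17 2398 ((189.64199829101562, 187.44082641601562), (44.994712829589844, 67.78009796142578), 11.070201873779297) [[184, 152], [178, 177], [167, 186], [172, 193], [169, 214], [204, 224], [215, 170]]
flow_tube 0.81 682 ((401.13995361328125, 267.5199890136719), (19.09188461303711, 50.20458221435547), 8.130102157592773) [[411, 244], [395, 245], [395, 292], [399, 292], [402, 275], [410, 270]]
[ 0.0819 -0.6231  0.3844] [-16.0095  -0.0109 104.4741] 287.7870016115147 322.0515821488363 196.00928513570557
[ 0.0765  0.0012 -0.1619]
[[-0.0001  0.9612  0.2758]
 [ 1.      0.0002 -0.0001]
 [-0.0001  0.2758 -0.9612]]
```

View pics/topc.png

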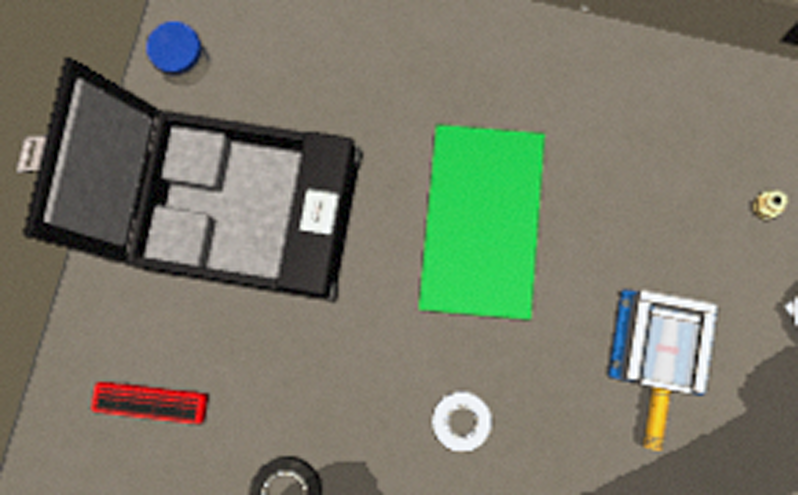

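The crop (2.75x, offset 160,130) shows these positions:
- **Stem:** (660,390) to (655,450).
- **Mat corners:** (436,125), (544,133), (532,319) and (420,310).
- **Rail corners:** (357,140) and (335,298).
- **Lid:** roughly upright, with a hasp end visible at (30,155).

I'll fit poses from these points.

```bash
cat >> h.py <<'E'
from scipy.optimize import least_squares
def fit(f,P,uv,x0):
    P=np.array(P,float)/1000
    r=least_squares(lambda p:(proj(f,pose(p[:2],p[2]*57.3)(P))-uv).ravel(),[x0[0],x0[1],x0[2]/57.3],loss='soft_l1')
    return r.x[:2],r.x[2]*57.3,r.fun.reshape(-1,2) if len(r.fun)==2*len(P) else r.fun
E
python3 - <<'E'
from h import *
import pickle;f=pickle.load(open('top.pkl','rb'))
px=lambda a:np.array(a)/2.75+[160,130]
print('mat',fit(f,[[85,50,6],[85,-50,6],[-85,-50,6],[-85,50,6]],px([[436,125],[544,133],[532,319],[420,310]]),[.5,-.2,0]))
print('case',fit(f,[[-102,-68,70],[-102,68,70],[72,-68,66],[72,68,66],[15,-12,40],[15,12,40]],px([[357,140],[335,298],[157,112],[133,262],[222,188],[213,212]]),[.53,.05,90]))
print('cradle',fit(f,[[30,-23,52],[30,23,52]],px([[643,385],[697,393]]),[.4,-.33,180])) 
print('stem base/tip',onz(f,*px([660,392]),.036),onz(f,*px([654,450]),.036))
r=fit(f,[[32,0,40],[82,0,32]],px([[660,390],[654,447]]),[.4,-.33,180]);print('tube',r)
for y,n in [([.376,-.34,.2],'c'),([.53,.06,.35],'k')]:
  for yaw in (0,90,180,-90):
    print(n,yaw,env.inverse_kinematics(y,[180,0,yaw]))
E
```

```text
mat (array([ 0.5008, -0.196 ]), np.float64(-5.761159304562595), array([[-0.2941, -0.3647],
       [ 0.3289, -0.3204],
       [ 0.2332,  0.3658],
       [-0.2735,  0.2591]]))
case (array([0.5142, 0.0202]), np.float64(80.49404067655836), array([[ 0.7971, -1.0688],
       [-0.8587, -0.6281],
       [ 1.293 , -0.6109],
       [-1.5225,  1.5538],
       [-0.6061,  0.1661],
       [ 0.8085,  1.2169]]))
cradle (array([ 0.38  , -0.3492]), np.float64(170.76363405060172), array([[-0.3994, -0.0394],
       [ 0.3973,  0.0356]]))
stem base/tip [ 0.3479 -0.3391  0.036 ] [ 0.301  -0.3315  0.036 ]
tube (array([ 0.3829, -0.3429]), np.float64(172.3820327844468), array([[ 0.0675, -0.7008],
       [-0.0683,  0.6885]]))
c 0 [-23.7468  11.6243 -17.8363   0.     -60.5394 113.7468]
c 90 [ -23.7468   11.6243  -17.8363   -0.      -60.5394 -156.2532]
c 180 [-23.7468  11.6243 -17.8363   0.     -60.5394 -66.2532]
c -90 [-23.7468  11.6243 -17.8363   0.     -60.5394  23.7468]
k 0 [ 23.8921   9.332    0.9397   0.     -81.6077  66.1079]
k 90 [ 23.8921   9.332    0.9397   0.     -81.6077 156.1079]
k 180 [  23.8921    9.332     0.9397   -0.      -81.6077 -113.8921]
k -90 [ 23.8921   9.332    0.9397   0.     -81.6077 -23.8921]
```

Run:
```python
from h import *
import pickle
env.goto([.335,-.338,.20],[180,0,-8]);print(env.read_state()['clock'])
env.gripper_to(0.6)
f=env.grab_frame('wrist');pickle.dump(f,open('w1.pkl','wb'))
for n in ['flow_tube','stem','cradle']:
    print(n,[(q['xyz'],q['score']) for q in env.search_frame(f,n)[:2]])
print(f['position'],f['orientation'],env.read_state()['clock'])
cv2.imwrite('pics/w1.png',f['image'])
u=proj(f,pose([.381,-.346],172)(np.array([[32,0,32],[82,0,32]])/1000));print(u)
```

```text
3.95
flow_tube [([0.3754, -0.3451, 0.0522], 0.67), ([0.3419, 0.0532, 0.021], 0.25)]
stem [([0.3749, -0.3478, 0.0499], 0.71)]
cradle [([0.4013, -0.3529, 0.0538], 0.67)]
[ 0.409  -0.3476  0.3619] [-16.0708  -0.0019 -98.0084] 5.025
[[324.0771 166.8911]
 [324.0025 207.8534]]
```

View pics/w1.png

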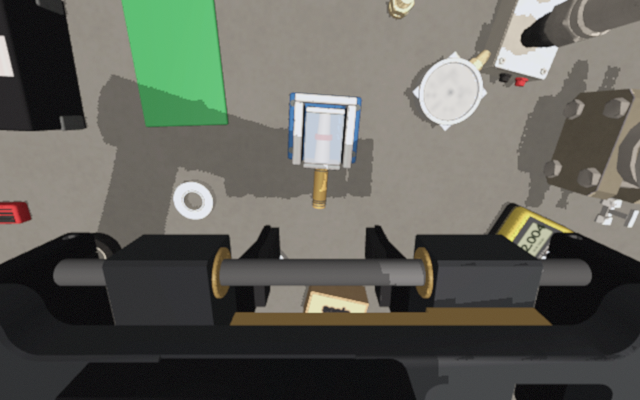

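The wrist view shows the tube in the cradle: block around (322,138), stem from (321,169) to (319,207), and the cradle square to the image. I'll fit the stem by colour.

Run:
```python
from h import *
import pickle
f=pickle.load(open('w1.pkl','rb'));im=f['image']
h=cv2.cvtColor(im,cv2.COLOR_BGR2HSV)
m=((h[...,0]>8)&(h[...,0]<30)&(h[...,1]>110)&(h[...,2]>50)).astype(np.uint8)
m[:,:300]=0;m[:,345:]=0;m[:155]=0;m[220:]=0
ys,xs=np.nonzero(m);print(len(xs),ys.min(),ys.max())
for y in range(168,210,4): 
    c=xs[ys==y]; print(y,c.min() if len(c) else None,c.max() if len(c) else None)
p=np.polyfit(ys,xs,1)
a=onz(f,np.polyval(p,172)+.5,172,.032);b=onz(f,np.polyval(p,203)+.5,203,.032);print(a,b,np.degrees(np.arctan2(*(b-a)[1::-1])))
print('tip',onz(f,np.polyval(p,ys.max()+1),ys.max()+1,.026),'base',onz(f,np.polyval(p,ys.min()),ys.min(),.04))
# blue base strips, white cheeks
bl=((h[...,0]>95)&(h[...,0]<125)&(h[...,1]>120)).astype(np.uint8);bl[:,:280]=0;bl[:,370:]=0;bl[:85]=0;bl[185:]=0
ys,xs=np.nonzero(bl);r=cv2.minAreaRect(np.c_[xs,ys].astype(np.float32));q=cv2.boxPoints(r);print(r);print(np.array([onz(f,*(c+.5),.012) for c in q]))
```

```text
414 169 207
168 None None
172 315 327
176 314 327
180 314 326
184 314 326
188 314 326
192 314 325
196 313 325
200 316 324
204 314 322
208 None None
[ 0.3438 -0.3376  0.032 ] [ 0.3067 -0.3295  0.032 ] 167.69172524791668
tip [ 0.2986 -0.3272  0.026 ] base [ 0.3488 -0.338   0.04  ]
((323.1927795410156, 127.51244354248047), (70.43419647216797, 65.12267303466797), 3.6913864612579346)
[[ 0.3626 -0.2972  0.012 ]
 [ 0.4356 -0.3149  0.012 ]
 [ 0.4195 -0.3943  0.012 ]
 [ 0.3452 -0.3815  0.012 ]]
```

Run:
```python
from h import *
st=lambda:(lambda s:print(round(s['clock'],2),s['position'],np.array(s['force']),round(s['opening'],3),s['finger_force']))(env.read_state())
g=[.330,-.3343]
o=[180,0,-11.8]
env.goto([*g,.10],o)
print(env.move_straight([*g,.016],rate=.08,force_limit=6));st()
env.gripper_to(0.0,grasp_force=24);st()
env.move_straight([*g,.10],rate=.08);st()
env.move_straight([.474,-.193,.10],[180,0,-5.8],rate=.15)
env.move_straight([.474,-.193,.026],rate=.08);st()
print(env.move_straight([.474,-.193,.007],rate=.02,force_limit=1.5));st()
```

```text
False
6.71 [ 0.3304 -0.3345  0.0164] [ 0.1025 -0.3882  1.2354] 0.6 0.0
7.42 [ 0.33   -0.3343  0.016 ] [ 0.4495 -0.0467  0.9855] 0.172 23.99675577878952
8.62 [ 0.3296 -0.334   0.0994] [-0.1158  0.0385 -1.6388] 0.173 23.99536371231079
11.19 [ 0.4745 -0.1931  0.0265] [ 0.0854 -0.3171 -2.0038] 0.175 23.99518758058548
True
11.95 [ 0.4735 -0.193   0.0096] [0.2565 0.1715 4.1578] 0.174 23.9955934882164
```

Run:
```python
from h import *
import pickle
st=lambda:(lambda s:print(round(s['clock'],2),s['position'],np.array(s['force']),round(s['opening'],3),s['finger_force']))(env.read_state())
env.gripper_to(0.5);st()
env.move_straight([.474,-.193,.14],rate=.15)
f=env.grab_frame('wrist');pickle.dump(f,open('w2.pkl','wb'));cv2.imwrite('pics/w2.png',f['image'])
print(f['position'],f['orientation'])
T=pose([.5257,-.1985],174.2)
print(proj(f,T(np.array([[32,0,26],[82,0,26],[-32,-20,46],[-32,20,46],[32,-20,46],[32,20,46]])/1000)))
C=pose([.5142,.0202],80.5)
print(proj(f,C(np.array([[-102,-68,70],[-102,68,70],[-60,-60,62],[-60,60,62],[15,-12,40],[15,12,40]])/1000)))
```

```text
12.74 [ 0.4725 -0.1928  0.0091] [ 0.1798 -0.1659  0.1775] 0.5 0.0
[ 0.5484 -0.1998  0.3005] [-16.3809   0.0297 -95.8556]
[[323.3287 170.2506]
 [323.3149 218.6203]
 [299.6155  99.8782]
 [347.2661  99.8285]
 [301.244  174.6177]
 [345.582  174.5803]]
[[179.2523 104.6772]
 [190.7924 263.3997]
 [131.6853 111.9074]
 [147.7994 248.5275]
 [ 70.4165 161.1646]
 [ 75.102  186.6136]]
```

View pics/w2.png

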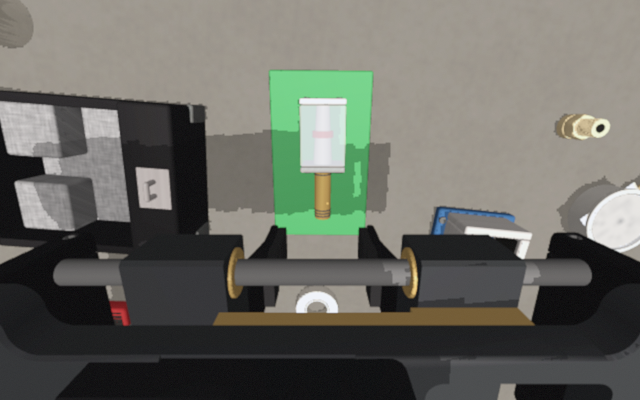

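The tube lies squarely on the mat within 2–3 mm of where I predicted: block (300–346, 100–171), stem down to (322,217). The case shows only partly at the left, with the staple at (150,188), so I'll look at it from above.

Run:
```python
from h import *
import pickle
C=pose([.5142,.0202],80.5)
p=C([[.035,0,.30]])[0]
env.goto(p,[180,0,-99.5])
f=env.grab_frame('wrist');pickle.dump(f,open('w3.pkl','wb'));cv2.imwrite('pics/w3.png',f['image'])
print(f['position'],f['orientation'],env.read_state()['clock'])
K=[[-102,-68,70],[-102,68,70],[-60,-60,62],[-60,60,62],[15,-12,40],[15,12,40],[15,-60,40],[15,60,40],[-85,0,83]]
print(proj(f,C(np.array(K)/1000)))
for n in ['case_lid_edge','case','case_hasp_tip','staple']: print(n,[(q['xyz'],q['score']) for q in env.search_frame(f,n)[:2]])
```

```text
[ 0.5064 -0.0192  0.4614] [-16.0085  -0.0849 170.4877] 15.7
[[266.1382  61.8885]
 [375.1194  61.8909]
 [275.0714  97.7523]
 [366.3338  97.7388]
 [312.6163 152.7445]
 [329.0519 152.7377]
 [279.7373 152.7579]
 [361.9155 152.7243]
 [320.6303  75.2311]]
case_lid_edge [([0.5357, 0.1073, 0.1366], 0.74)]
case []
case_hasp_tip [([0.5299, 0.1062, 0.1399], 0.34)]
staple [([0.5195, 0.0478, 0.0666], 0.61)]
```

View pics/w3.png

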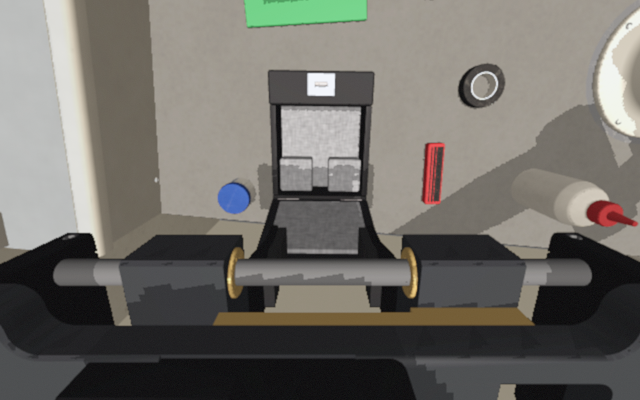

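The case in view: rail front edge (269,71)–(374,73), foam blocks' inner front corners (312,158) and (329,158), hinge line near row 197, lid standing up. It sits about 8 mm further toward +y than my first fit. I'll refit and check with an overlay.

```bash
cat > fitc.py <<'E'
from h import *
import pickle
f=pickle.load(open('w3.pkl','rb'));t=pickle.load(open('top.pkl','rb'))
K=[[-102,-68,70],[-102,68,70],[15,-12,40],[15,12,40],[72,-68,66],[72,68,66],[-60,0,70]]
uv=np.array([[269,71],[374,73],[312,158],[329,158],[275,196],[369,198],[321,104]])
xy,yaw,r=fit(f,K,uv,[.514,.03,80.5]);print('wrist',xy,yaw);print(r)
tu=np.array([[357,140],[335,298],[222,188],[213,212],[157,112],[133,262]])/2.75+[160,130]
print('top at wrist pose',proj(t,pose(xy,yaw)(np.array(K[:6])/1000))-tu)
C=pose(xy,yaw);out=[]
for g,(x0,y0,x1,y1),s in [(f,(230,40,410,260),2.2),(t,(155,140,300,250),2.7)]:
    im=cv2.resize(g['image'][y0:y1,x0:x1],None,fx=s,fy=s,interpolation=cv2.INTER_CUBIC)
    def pl(P,c,cl=False):
        q=((proj(g,C(np.array(P)/1000.))-[x0,y0]+.5)*s).astype(int);cv2.polylines(im,[q.reshape(-1,1,2)],cl,c,1)
    pl([[-102,-68,70],[-102,68,70],[-60,68,70],[-60,-68,70]],(0,255,0),True)
    for e in(1,-1): pl([[15,12*e,40],[15,60*e,40],[64,60*e,40],[64,12*e,40]],(0,0,255),True)
    pl([[72,-68,66],[72,68,66]],(255,0,255));pl([[-60,-60,6],[-60,60,6],[15,60,6]],(255,255,0))
    for th,c in((1.57,(0,255,255)),(1.75,(255,128,0))):
        X,Z=72-132*np.cos(th),66+132*np.sin(th);pl([[72,-68,66],[X,-68,Z],[X,68,Z],[72,68,66]],c)
    out.append(im)
h=max(i.shape[0] for i in out)
out=[cv2.copyMakeBorder(i,0,h-i.shape[0],0,0,0) for i in out]
o=np.hstack(out);print(o.shape);cv2.imwrite('pics/fit.png',o)
E
python3 fitc.py
```

```text
wrist [0.515  0.0283] 80.76533403161848
[[-2.4017 -1.7874]
 [ 0.9018 -4.3318]
 [ 1.1208  0.3305]
 [ 0.469   0.2479]
 [-0.8627  4.8353]
 [-0.1444  2.3553]
 [-0.0516  0.0378]]
top at wrist pose [[-2.7648 -1.5153]
 [-4.2382 -1.0767]
 [-3.9738 -0.0367]
 [-2.5283  1.0162]
 [-2.2461 -0.7117]
 [-4.8857  1.4706]]
(484, 788, 3)
```

View pics/fit.png

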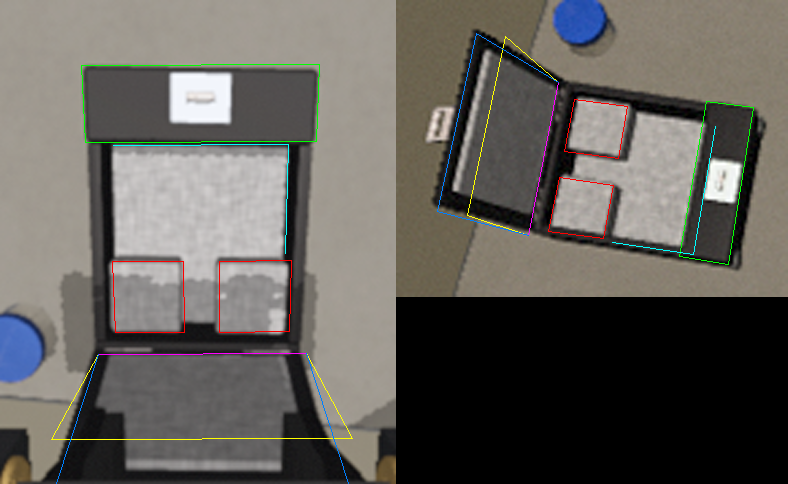

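The overlay matches the rail and foam blocks in the wrist view to about 1 px. The top view disagrees by about 3 px (7 mm). I'll take a second wrist view from a different heading on the way back to the mat.

```bash
cat > v4.py <<'E'
from h import *
import pickle
env.goto([.455,.035,.30],[180,0,-5.8])
f=env.grab_frame('wrist');pickle.dump(f,open('w4.pkl','wb'))
print(f['position'],env.read_state()['clock'])
C=pose([.515,.0283],80.77);g=f;x0,y0,x1,y1=180,60,480,240;s=2.6
im=cv2.resize(g['image'][y0:y1,x0:x1],None,fx=s,fy=s,interpolation=cv2.INTER_CUBIC)
def pl(P,c,cl=False):
    q=((proj(g,C(np.array(P)/1000.))-[x0,y0]+.5)*s).astype(int);cv2.polylines(im,[q.reshape(-1,1,2)],cl,c,1)
pl([[-102,-68,70],[-102,68,70],[-60,68,70],[-60,-68,70]],(0,255,0),True)
for e in(1,-1): pl([[15,12*e,40],[15,60*e,40],[64,60*e,40],[64,12*e,40]],(0,0,255),True)
pl([[-60,-60,6],[-60,60,6],[15,60,6]],(255,255,0))
for th,c in((1.57,(0,255,255)),(1.75,(255,128,0))):
    X,Z=72-132*np.cos(th),66+132*np.sin(th);pl([[72,-68,66],[X,-68,Z],[X,68,Z],[72,68,66]],c)
cv2.imwrite('pics/v4.png',im)
E
python3 v4.py
```

```text
[0.5294 0.0283 0.4619] 17.3833
```

View pics/v4.png

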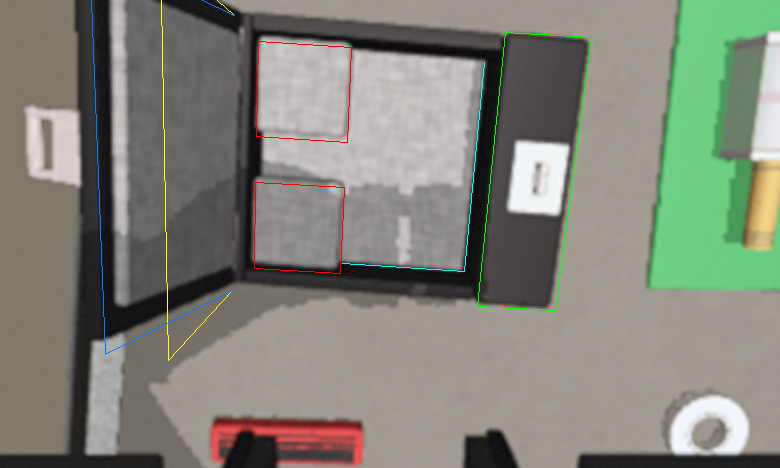

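The wrist fit holds in the second view; the case is about 2 mm further +x, so I'll use the mean of the two. The lid leans back at about 1.8 rad, and the hasp end shows at (50,145). Next is the re-grasp round the block and placing it in the case.

```bash
cat >> h.py <<'E'
C=pose([.5165,.0287],80.7)
def c(x,y,z): return C([[x/1000,y/1000,z/1000]])[0]
def st():
    s=env.read_state();print(round(s['clock'],2),s['position'],np.array(s['force']),round(s['opening'],3),round(s['finger_force'],1))
E
python3 - <<'E'
from h import *
g=[.5156,-.1975]
env.goto([*g,.12],[180,0,-5.8]);env.gripper_to(.9)
print(env.move_straight([*g,.012],rate=.12,force_limit=6));st()
env.gripper_to(0.0,grasp_force=22);st()
env.move_straight([*g,.16],rate=.12);st()
n=c(-11,0,0)[:2]
env.move_straight([*n,.16],[180,0,-99.3],rate=.13);st()
print(env.move_straight([*n,.07],rate=.09,force_limit=3));st()
E
```

```text
False
20.46 [ 0.5162 -0.1976  0.0127] [ 0.3415 -0.3497  0.3496] 0.9 0.0
21.19 [ 0.5156 -0.1975  0.012 ] [ 0.1226 -1.0653  0.3415] 0.461 22.0
22.57 [ 0.515  -0.1974  0.1591] [-0.0798 -0.014  -1.2775] 0.455 22.0
24.38 [0.5146 0.0176 0.1599] [ 0.4864  0.0504 -0.9978] 0.456 22.0
False
25.53 [0.5153 0.018  0.0706] [ 0.1217  0.7666 -1.5056] 0.457 22.0
```

Run:
```python
from h import *
n=c(-11,0,0)[:2]
print(env.move_straight([*n,.026],rate=.06,force_limit=2));st()
if env.read_state()['position'][2]<.028:
    print(env.move_straight([*n,.009],rate=.02,force_limit=1.5));st()
```

```text
False
26.42 [0.515  0.0179 0.0261] [-0.1572  0.2897 -1.7856] 0.459 22.0
True
27.09 [0.5145 0.0178 0.0119] [0.2278 0.0819 4.3736] 0.459 22.0
```

Run:
```python
from h import *
n=c(-11,0,0)[:2]
env.gripper_to(.72);st()
env.move_straight([*n,.20],rate=.15);st()
env.goto([.46,.06,.32],[180,0,-9.3])
f=env.grab_frame('wrist');st()
x0,y0,x1,y1=170,50,470,235;s=2.6
cv2.imwrite('pics/v5.png',cv2.resize(f['image'][y0:y1,x0:x1],None,fx=s,fy=s,interpolation=cv2.INTER_CUBIC))
for n in ['flow_tube','case_hasp_tip','case_lid_edge','case_hasp_hinge']: print(n,[(q['xyz'],q['score']) for q in env.search_frame(f,n)[:2]])
print('nest',c(-23,0,6))
for th in (1.7,1.8,1.9):
    P=[c(72-132*np.cos(th)+4*np.sin(th),y,66+132*np.sin(th)+4*np.cos(th)) for y in(-68,68)];print(th,((proj(f,P)-[x0,y0])*s))
```

```text
27.81 [0.5136 0.0175 0.0113] [ 0.045  -0.3609 -0.3424] 0.721 0.0
29.22 [0.5141 0.0177 0.199 ] [-0.3893  0.4576  0.3953] 0.72 0.0
30.56 [0.4599 0.0599 0.3193] [-0.1121 -1.149   1.0612] 0.719 0.0
flow_tube [([0.5154, 0.0146, 0.0486], 0.88), ([0.5074, -0.4357, 0.004], 0.45)]
case_hasp_tip [([0.5391, 0.1506, 0.1549], 0.67)]
case_lid_edge [([0.542, 0.1122, 0.1634], 0.7)]
case_hasp_hinge [([0.5414, 0.1537, 0.1521], 0.94), ([0.5427, 0.1121, 0.1664], 0.68)]
nest [0.5128 0.006  0.006 ]
1.7 [[190.4685  -0.0871]
 [216.9722 378.3996]]
1.8 [[155.5155   1.5986]
 [186.2075 376.5382]]
1.9 [[123.4821   3.989 ]
 [157.7837 373.852 ]]
```

View pics/v5.png

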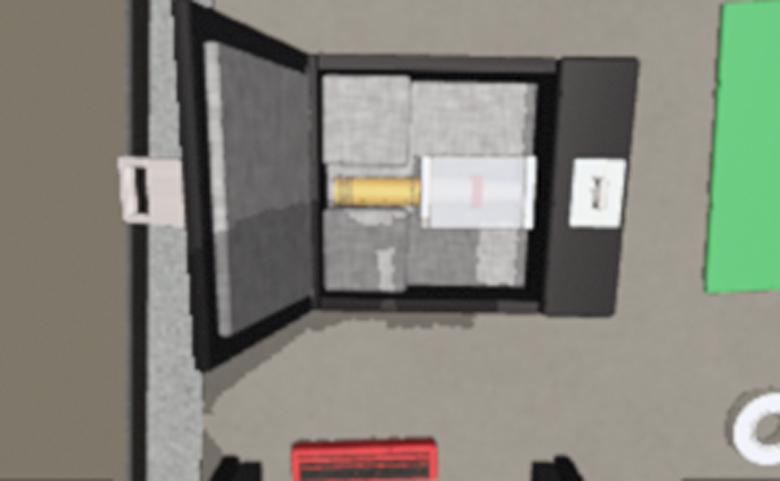

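The tube lies in the well with its stem between the foam blocks (block 422–535, stem to 330 in the crop). The lid's outer edge at (178,0)–(205,370) puts it at about 1.74 rad. Now I'll close the lid, pushing at the near side, clear of the hasp.

Run:
```python
from h import *
o=[180,0,-9.3]
env.gripper_to(0.0)
env.goto(c(148,53,265),o)
env.move_straight(c(148,53,176),rate=.15,force_limit=8);st()
for th in (1.75,1.25,.8,.45,.2):
    r=114
    x=72-r*np.cos(th)+4*np.sin(th)+15;z=66+r*np.sin(th)+4*np.cos(th)
    b=env.move_straight(c(x,53,z),rate=.12,force_limit=20);print(th,b);st()
    if b: break
else:
    b=env.move_straight(c(-30,53,66),rate=.04,force_limit=9);print(b);st()
    print(env.read_state()['position'][2])
```

```text
33.33 [0.489  0.1833 0.1773] [0.127  0.2637 0.2623] 0.004 0.0
1.75 False
33.78 [0.4824 0.1466 0.1781] [ 0.198  -0.3233 -0.1464] 0.005 0.0
1.25 False
34.4 [0.473  0.0912 0.1754] [-0.3713  0.5707 -1.385 ] 0.01 0.0
0.8 False
34.98 [0.466  0.0474 0.1505] [0.0614 0.6705 0.7943] 0.005 0.0
0.45 False
35.46 [0.4623 0.0237 0.1194] [-0.479  -0.0229 -1.5041] 0.003 0.0
0.2 False
35.84 [0.4607 0.0138 0.0929] [0.1906 0.2536 0.1185] 0.004 0.0
True
36.42 [0.4595 0.0087 0.0703] [-3.2418  0.6894  9.1728] 0.004 4.4
0.0702867677376049
```

Run:
```python
from h import *
env.move_straight(c(-30,80,250),rate=.25)
f=env.grab_frame('wrist');st()
x0,y0,x1,y1=170,40,470,240;s=1.9
im=cv2.resize(f['image'][y0:y1,x0:x1],None,fx=s,fy=s,interpolation=cv2.INTER_CUBIC)
g=env.grab_frame('side');u=proj(g,[c(-38,0,80)])[0].astype(int);print(u)
a,b=max(0,u[1]-60),max(0,u[0]-80)
i2=cv2.resize(g['image'][a:a+120,b:b+160],(480,360),interpolation=cv2.INTER_CUBIC)
o=np.zeros((385+200,800,3),np.uint8);o[:380,:570]=im[:380];t=cv2.resize(i2,(267,200));o[385:585,:267]=t
t=env.grab_frame('top');o[385:585,280:680]=cv2.resize(t['image'][150:250,150:350],(400,200))
cv2.imwrite('pics/v6.png',o)
for n in ['case_hasp_tip','case_hasp','case_lid']: print(n,[(q['xyz'],q['score']) for q in env.search_frame(f,n)[:2]])
for ph in (1.57,1.8,2.0,2.2,2.6):
    P=[c(-38-61*np.cos(ph),y,73.5+61*np.sin(ph)) for y in(-14,14)];print(ph,P[0],((proj(f,P)-[x0,y0])*s))
print((proj(f,[c(-38,-14,73.5),c(-38,14,73.5),c(-60,68,70),c(-60,-68,70)])-[x0,y0])*s)
```

```text
37.35 [0.4317 0.0117 0.248 ] [ 0.5807 -0.3533 -0.505 ] 0.009 0.0
[300 164]
case_hasp_tip [([0.5138, 0.0041, 0.1037], 0.98)]
case_hasp [([0.5127, 0.0046, 0.1036], 0.84)]
case_lid [([0.5224, 0.0304, 0.0684], 0.78)]
1.57 [ 0.5242 -0.0111  0.1345] [[306.4691  93.3916]
 [305.973  154.4635]]
1.8 [0.5264 0.0026 0.1329] [[277.1602  93.6573]
 [277.5227 154.3753]]
2.0 [0.5283 0.014  0.129 ] [[253.4644  94.2859]
 [254.5042 154.1442]]
2.2 [0.53   0.0244 0.1228] [[232.9399  95.228 ]
 [234.5361 153.79  ]]
2.6 [0.5326 0.0405 0.1049] [[205.0799  97.7386]
 [207.323  152.8309]]
[[303.0422 101.4544]
 [302.718  151.3368]
 [336.9919 240.0213]
 [342.8924  -0.5225]]
```

View pics/v6.png

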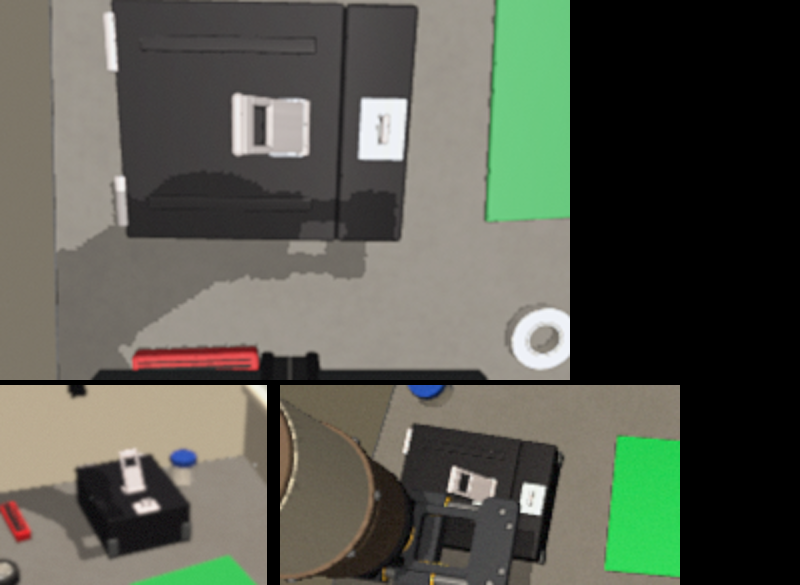

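The lid is shut flush with the rail. The hasp stands folded back at about 2.2 rad, with its tip at crop (233,125) and the staple at (383,128). Now I'll swing the hasp over.

Run:
```python
from h import *
o=[180,0,-9.3]
env.goto(c(42,0,190),o)
env.move_straight(c(42,0,106),rate=.15,force_limit=6);st()
for x,z in((-21,107),(-39.7,103),(-50,94),(-55.5,84)):
    b=env.move_straight(c(x,0,z),rate=.08,force_limit=10);print(b);st()
    if b: break
else:
    print(env.move_straight(c(-60,0,72),rate=.03,force_limit=8));st()
```

```text
38.87 [0.524  0.0702 0.1074] [ 0.2104 -0.3364  0.5135] 0.002 0.0
False
39.81 [0.513  0.0079 0.1069] [-0.8454 -0.7246 -0.5126] 0.005 0.0
False
40.2 [ 0.5097 -0.0111  0.1027] [1.4558 0.1747 0.1628] 0.01 0.0
False
40.52 [ 0.5078 -0.0211  0.0934] [ 0.0094 -0.2704  0.8267] 0.006 0.0
False
40.82 [ 0.5071 -0.0263  0.0836] [0.2437 0.729  0.0387] 0.007 0.0
True
41.19 [ 0.5077 -0.0289  0.0758] [-1.0774  1.3484  6.5272] 0.01 3.2
```

Run:
```python
from h import *
print(env.move_straight(c(-60,0,70),rate=.03,force_limit=14));st()
env.move_straight(c(-60,0,130),rate=.15)
env.goto(c(-60,90,260),[180,0,-9.3]);st()
f=env.grab_frame('wrist')
for n in ['case_hasp','case_hasp_tip','case_lid_edge','case_lid']: print(n,[(q['xyz'],round(q['score'],2)) for q in env.search_frame(f,n)[:2]])
r=env.trace(f,'case_hasp')
if r:
    ys,xs=np.nonzero(r[0]['mask']);print(r[0]['score'],xs.min(),xs.max(),ys.min(),ys.max())
for ph in(0,.15,.3):
    P=[c(-38-d*np.cos(ph),y,75.5+d*np.sin(ph)) for d in(0,61) for y in(-14,14)];print(ph,proj(f,P).round(1).tolist())
print('flat mid',c(-68.5,0,75.5))
for k in ('oring_pot','ptfe_tape','hexkey_set'):
    print(k,[(q['xyz'],round(q['score'],2)) for q in env.search_frame(env.grab_frame('top'),k)[:2]])
st()
```

```text
True
41.4 [ 0.5078 -0.029   0.0756] [-4.6444  1.8761 11.9371] 0.005 5.8
42.6 [ 0.4176 -0.0159  0.2584] [ 0.9706  0.393  -0.3159] -0.001 0.0
case_hasp [([0.504, -0.034, 0.0765], 0.85)]
case_hasp_tip [([0.5061, -0.0358, 0.0755], 0.66), ([0.5207, 0.0301, 0.0709], 0.23)]
case_lid_edge [([0.5254, 0.0305, 0.0697], 0.98), ([0.5101, -0.1896, 0.0073], 0.64)]
case_lid [([0.5176, 0.0308, 0.07], 0.71), ([0.5085, -0.0323, 0.0752], 0.19)]
0.72 300 360 84 113
0 [[303.0, 85.0], [303.5, 111.0], [357.4, 85.0], [356.6, 111.0]]
0.15 [[303.0, 85.0], [303.5, 111.0], [357.8, 84.2], [356.9, 111.0]]
0.3 [[303.0, 85.0], [303.5, 111.0], [356.9, 83.4], [356.0, 111.0]]
flat mid [ 0.5054 -0.0389  0.0755]
oring_pot [([0.6509, 0.0703, 0.0525], 0.68)]
ptfe_tape [([0.3261, -0.1681, 0.0109], 0.67)]
hexkey_set [([0.3506, 0.0947, 0.0195], 0.84)]
43.2 [ 0.418  -0.016   0.2599] [-0.3881  0.141   0.131 ] 0.01 0.0
```

The hasp is flat at z ≈ 75.5 mm over the staple, and it held there under a 12 N press. The lid is at 70 mm, the three bystanders I re-checked haven't moved, and the arm is clear.

```bash
python3 -c "
from workcell import env
print(env.close_job())"
```

```text
the job is handed in; nothing more can be done
None
```

The flow tube is in the transit case with its stem in the slot, the lid is shut and the hasp lies flat over the staple; I handed the job in at about 43 s with grip at or below 24 N (no verdict came back, and the brass adaptor was the one bystander not re-checked).

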